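# Scrap the worn structure wheel through the flap

### The job

The toothed wheel is worn out: set it on the ledge of the grey scrap box and push it in through the sprung flap, so that it drops inside and the flap shuts behind it. Leave the smooth wheel, the wax tin and the cork block where they are.

Things in the scene. Friction and masses are not known exactly. Their poses are not given: they have to be found in the camera images.
- toothed_wheel: Worn structure wheel for ski bases: white plastic disc with 12 square teeth around its rim, 54 mm across the tooth tips, 22 mm thick, lying flat on the bench, with a small black hub (20 mm across, 4 mm high) on its upper face; about 120 g. Origin: centre of its underside; z along its axis.
- scrapbox: Grey metal scrap box, fixed: ledge in front, clear top, body x 0 to 136 mm, 104 mm wide, 114 mm high. Origin: on the bench below the middle of the mouth, at its front plane; x points from the ledge into the box (push direction), y across, z up. Mouth 92 mm wide, its lintel 108 mm above the bench with its front at x = 0: fingers cannot pass under it, so push from behind and stop just short of it.
- ledge (a point): Middle of the scrap box's level steel ledge, on its top face, 70 mm above the bench, 60 mm in front of the mouth; axes as the box. The ledge is 110 mm wide, has no side rails and runs from box x = -120 to -16 mm; from there a lip slopes 65 degrees down under the flap, then a drop to the box floor. A wheel pushed until its middle is 20 mm or more past the ledge's end slides in by itself.
- flap (a joint): Aluminium flap 88 mm wide, 46 mm high, closing the scrap box's mouth, hinged along its upper edge 38 mm above the ledge. 0 = hanging shut; grows to 1.45 rad as its lower edge swings into the box. A light spring (0.007 Nm shut, 0.025 Nm fully open) shuts it again; pushing a wheel along the ledge and through it takes about 1 to 4 N.
- smooth_wheel: Good wheel, bystander: same white plastic disc and black hub, 54 mm across and 22 mm thick, but with a smooth round rim. Origin: centre of its underside.
- wax_tin: Round metal wax tin, bystander: 62 mm across, 36 mm high. Origin: centre of its underside.
- cork_block: Cork block for rubbing wax, bystander: 45 x 85 x 32 mm. Origin: centre of its underside.
There are look-alikes about, which are no part of the job. What is shaped like the toothed_wheel but orange, pink or turquoise is not meant.

How it is judged:
By the outcome, as a careful person would: the job done as asked, in the order asked, and still so for the second after the job is handed in, with the robot touching nothing.
It also fails if it takes over 43 s, if anything falls off the work surface, if the arm or the gripper's body presses on something with over 40 N, if the wrist force passes 120 N, or if a joint passes its speed limit or range.

### The arm

A 7-joint arm with a two-finger parallel gripper is mounted at the origin on the work surface. World frame = base frame: x ahead of the robot, y to its left, z up, the work surface at z = 0. Lengths are in m, angles in rad, forces in N, time in s.
With the tool pointing down it reaches from about 0.4 to 0.925 m from the base axis. Payload 5.6 kg.
Tool frame: the origin (TCP) lies at the very end of the fingers, on their centre line; the grasp point (between the pads) lies 19 mm behind it (robot.grasp_offset is the distance from the TCP to the grasp point, in m); z points along the fingers, x is the direction in which the jaws open and shut, and the axes are right-handed (so a half turn about z gives the same grasp; the last joint's range is limited). The gripper opens to 85 mm and grips with 20 to 120 N. Pads are 22 mm wide; open, the fingers measure 114 mm over their backs; the gripper's body (76 mm by 85 mm) begins 54 mm behind the grasp point. The pads swing forward as they close: fully open they stand 13 mm farther back than shut.
Start: joints at [1.163, 0.468, -0.012, 1.603, 0.006, 1.071, -0.056], TCP at [0.232, -0.607, 0.231] pointing down, gripper open.
Joint ranges: [-2.53, 2.53], [-0.31, 2.02], [-1.57, 1.55], [0.28, 2.44], [-1.29, 4.43], [0.15, 1.84], [-2.92, 2.92]. Speed limits (rad/s): [2.57, 2.57, 3.14, 3.14, 3.14, 3.14, 3.14].

### API

Orientations are given as a unit quaternion [x, y, z, w].
In Python, from workcell import robot, optics, hand_in gives the robot as it stands.
- The arm moves only by the tool servo_tool, never from a script. Its argument "commands" is a list of rows, each an object with "travel": the shift along the tool's x, y, z in m, a list of three; "delta_rot": the turn, a rotation vector about the tool's x, y, z in rad, a list of three. A call has 1 to 5 rows; each row is the pose to reach, as a shift and turn from the pose measured when the call began, along the tool's axes at that moment; what a row does not reach only later rows make up. A row lasts 1/8 s, in which the tool goes at most 62.5 mm and 10.7 degrees, less where a joint would pass 70% of its speed; a pose out of reach is approached as far as the arm can. A call with a gripper value outside its range is refused whole. "fingers" is the opening in per cent of the stroke, from 0 (shut) to 100 (fully open), set as the call begins (left out, the last holds). The fingers move at their own pace and stop on an object; "squeeze" is the grip in N (left out, the last holds). Time passes only in rows, so rows that repeat a pose let the fingers close. It gives the time, the measured TCP pose, the force and the opening at its end, in the units of the state.
- robot.state(): the state, without advancing time (a new reading comes with each control period).
- optics.camera(name): name is "scene" or "top" or "wrist"; returns a dict with "frame" (420x560x3 uint8, blue, green, red), "z_map" (420x560 float32, m along the optical axis (not along the pixel's ray), 0 where there is no reading), "fov_y" (degrees; the focal length in pixels is half the picture's height over the tangent of half this angle, whatever the lens; pixels are square), "cx", "cy" (the principal point, pixels), "position" and "attitude" of the camera in the world. Camera axes: x right, y down, z forward; pixel columns grow to the right and rows downward; lengths in m; the calibration is good to about 2 mm. The wrist camera is an equidistant fisheye: a pixel r from the principal point sees the ray r / f radians off the axis. A picture is of the moment at which its call begins.
- hand_in(): hands the job in, once; it reports no verdict.
The state is a dict: "clock": time; "q": joint angles; "joint_velocities": joint speeds; "tau": joint torques, N m; "tcp_pos": TCP position; "eef_rot": TCP orientation; "wrist_force": force on the tool from outside, world axes, zero at the start; "wrist_torque": the same for the moment, N m; "finger_gap": finger opening in m.
Only numpy, scipy, OpenCV 4.12 (cv2) and the standard library are available. Lean on these libraries where they do the work, as an engineer would, in place of code of your own. Each camera call takes 0.05 s, during which the arm holds its last target.

## Working session

There is one attempt and no reset: what is moved stays moved. The work goes in short steps, Python scripts to look and compute and a tool call to move; the robot and the scene stay as the last step left them, time stands still between calls to the robot, and variables do not carry over. Pictures are saved under pics/ and viewed, and the job is handed in when it is done.

Besides the shell and the picture viewer there is one more tool, called by a JSON object that holds its "op" and its "data". servo_tool: Moves the arm, as the interface text tells. Its arguments: {"type":"object","properties":{"commands":{"type":"array","items":{"type":"object","properties":{"travel":{"type":"array","items":{"type":"number"}},"delta_rot":{"type":"array","items":{"type":"number"}}}}},"fingers":{"type":"number"},"squeeze":{"type":"number"}},"required":["commands"]}

```bash
mkdir -p pics; ls
python3 - <<'E'
from workcell import robot, optics
import cv2, numpy as np, pickle
d={}
for n in("scene","top"):
    c=optics.camera(n); d[n]=c
    cv2.imwrite(f"pics/{n}0.png",c["frame"]); print(n,c["fov_y"],c["cx"],c["cy"],c["position"],c["attitude"])
pickle.dump(d,open("c0.pkl","wb"))
s=robot.state(); print(s["clock"],s["tcp_pos"],s["eef_rot"],s["finger_gap"])
print(robot.grasp_offset)
E
```

```text
pics
scene 47.681915463202984 279.64732872044254 204.31852496051056 [ 0.92302048 -0.33316418  0.73382525] [ 0.78918093  0.51706415 -0.17733197 -0.27998481]
top 48.180011872325174 283.3735023539485 219.17800857056622 [ 0.38401552 -0.10808091  0.88859812] [ 0.70665989 -0.70379522  0.04728557 -0.0553911 ]
0.1 [ 0.23161329 -0.60677837  0.23039882] [ 8.23596139e-01 -5.67176085e-01 -7.18241745e-04 -4.14779256e-04] 0.08590487551522255
0.0187
```

View pics/scene0.png

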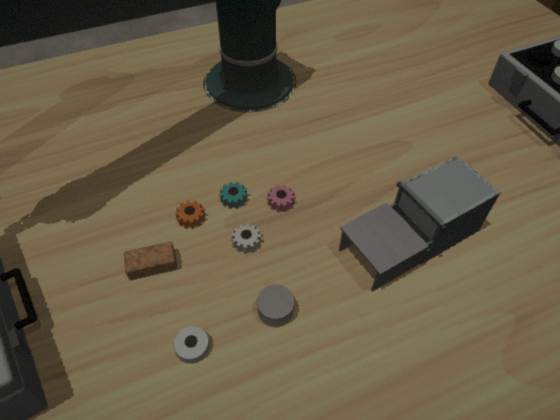

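View pics/top0.png

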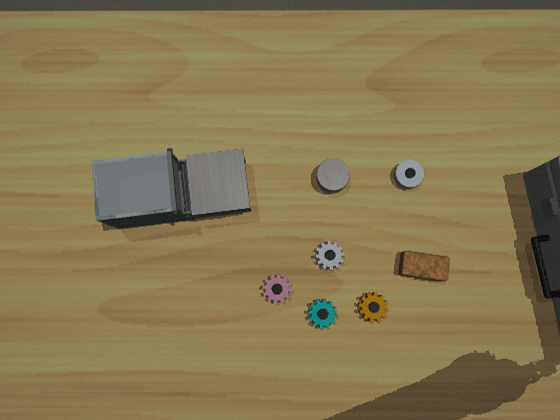

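The white toothed wheel is at top (329,255) / scene (246,237). The smooth one is at top (409,174). The box's ledge spans top (187–249, 150–215), with the mouth on its left, so it is pushed leftwards in the picture.

```bash
cat > h.py <<'E'
import numpy as np
from scipy.spatial.transform import Rotation as R
def f(c): return c["frame"].shape[0]/2/np.tan(np.radians(c["fov_y"])/2)
def plane(c,uv,z):
    uv=np.atleast_2d(np.array(uv,float)); F=f(c)
    d=np.c_[(uv[:,0]-c["cx"])/F,(uv[:,1]-c["cy"])/F,np.ones(len(uv))]
    d=R.from_quat(c["attitude"]).apply(d); p=np.array(c["position"])
    return p+d*((z-p[2])/d[:,2])[:,None]
def cloud(c):
    Z=c["z_map"];F=f(c);v,u=np.mgrid[:Z.shape[0],:Z.shape[1]]
    P=np.stack([(u-c["cx"])/F*Z,(v-c["cy"])/F*Z,Z],-1)
    W=R.from_quat(c["attitude"]).apply(P.reshape(-1,3)).reshape(P.shape)+c["position"]
    W[Z==0]=np.nan; return W
E
python3 - <<'E'
import pickle,cv2
from h import *
d=pickle.load(open("c0.pkl","rb"))
for n,roi in(("top",(305,235,350,275)),("scene",(225,220,268,254)),):
    c=d[n];im=c["frame"];W=cloud(c);x0,y0,x1,y1=roi
    hsv=cv2.cvtColor(im,cv2.COLOR_BGR2HSV)
    m=np.zeros(im.shape[:2],np.uint8); m[y0:y1,x0:x1]=((hsv[...,1]<60)&(hsv[...,2]>110))[y0:y1,x0:x1]
    cs,_=cv2.findContours(m,cv2.RETR_EXTERNAL,cv2.CHAIN_APPROX_NONE)
    k=max(cs,key=cv2.contourArea);(u,v),r=cv2.minEnclosingCircle(k);print(n,"wheel",u,v,r,plane(c,(u,v),.022),"diam",2*r/f(c)*.866)
    hb=np.zeros_like(m); hb[y0:y1,x0:x1]=(hsv[...,2]<50)[y0:y1,x0:x1]
    g=np.zeros_like(m);cv2.drawContours(g,[k],-1,1,-1);hb&=g
    M=cv2.moments(hb,True);print(" hub",M["m00"],plane(c,(M["m10"]/M["m00"],M["m01"]/M["m00"]),.026))
    print(" z",np.nanmedian(W[m>0],0))
c=d["top"];W=cloud(c)
for lo,hi,nm in((.064,.076,"ledge"),(.108,.120,"top")):
    m=((W[...,2]>lo)&(W[...,2]<hi)&(W[...,1]>-.1)).astype(np.uint8); m[:,260:]=0
    cs,_=cv2.findContours(m,cv2.RETR_EXTERNAL,cv2.CHAIN_APPROX_NONE);k=max(cs,key=cv2.contourArea)
    z=np.nanmedian(W[m>0][:,2]);P=plane(c,k[:,0],z)
    r=cv2.minAreaRect(P[:,:2].astype(np.float32)*1000);print(nm,z,r,cv2.boxPoints(r).round(1).tolist(),cv2.boundingRect(k))
E
python3 - <<'E'
import cv2,pickle
c=pickle.load(open("c0.pkl","rb"))
a=c["top"]["frame"][130:290,80:360];cv2.imwrite("pics/crop0.png",cv2.resize(a,None,fx=2.8,fy=2.8,interpolation=3))
E
```

```text
top wheel 329.52197265625 254.56593322753906 14.64533519744873 [[ 0.44522147 -0.18316435  0.022     ]] diam 0.05400631285270961
 hub 73.0 [[ 0.44517285 -0.18281736  0.026     ]]
 z [ 0.44459397 -0.18415419  0.02156202]
scene wheel 245.5 234.5 14.508718490600586 [[ 0.44355311 -0.18298061  0.022     ]] diam 0.05287961187954565
 hub 57.0 [[ 0.44519327 -0.18278528  0.026     ]]
 z [ 0.44445552 -0.18295526  0.02207741]
ledge 0.06943025232541511 ((571.3172607421875, 21.161087036132812), (110.45240020751953, 106.22733306884766), 7.486793041229248) [[509.6000061035156, 66.5999984741211], [523.5, -38.70000076293945], [633.0, -24.299999237060547], [619.2000122070312, 81.0]] (185, 149, 65, 67)
top 0.11335857638427704 ((554.0465087890625, 153.8765869140625), (115.84452056884766, 138.75537109375), 7.5085883140563965) [[487.6000061035156, 215.10000610351562], [505.70001220703125, 77.5], [620.5, 92.69999694824219], [602.4000244140625, 230.1999969482422]] (92, 148, 87, 74)
```

View pics/crop0.png

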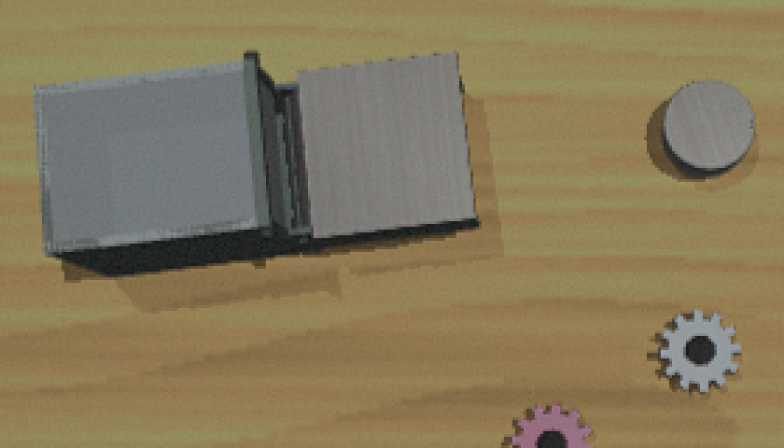

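Both views put the wheel at (0.445, -0.183), 54 mm across with its top at 22 mm. The ledge measures 110 mm wide at z 0.0694, with push direction (-0.13, 0.991). The jaws go across the box at world yaw 7.5°, and I'll move above the wheel first.

{"op": "servo_tool", "data": {"commands": [{"travel":[-0.032,-0.035,0],"delta_rot":[0,0,-0.134]},{"travel":[-0.064,-0.07,0],"delta_rot":[0,0,-0.268]},{"travel":[-0.096,-0.105,0],"delta_rot":[0,0,-0.402]},{"travel":[-0.128,-0.14,0],"delta_rot":[0,0,-0.536]},{"travel":[-0.16,-0.175,0],"delta_rot":[0,0,-0.67]}], "fingers": 100}}

```text
clock: 0.72
tcp_pos: [0.3385, -0.3933, 0.2304]
eef_rot: [0.965, -0.263, -0.001, -0.001]
wrist_force: [-0.2, -0.8, 0.4]
finger_gap: 0.0852
```

```bash
cat > to.py <<'E'
import sys
from h import *
from workcell import robot
def to(x,y,z,yaw=7.5):
    s=robot.state();r=R.from_quat(s["eef_rot"])
    a=np.radians(yaw);t=R.from_matrix(np.array([[np.cos(a),np.sin(a),0],[np.sin(a),-np.cos(a),0],[0,0,-1]]))
    print("t",round(s["clock"],2),"tcp",s["tcp_pos"].round(4),"F",np.round(s["wrist_force"],1),"gap",round(s["finger_gap"],4))
    print("travel",r.inv().apply(np.array([x,y,z])-s["tcp_pos"]).round(4),"rot",(r.inv()*t).as_rotvec().round(4))
    print("q",np.round(s["q"],2))
if __name__=="__main__": to(*map(float,sys.argv[1:]))
E
python3 to.py .445 -.183 .12
```

```text
t 0.72 tcp [ 0.3385 -0.3933  0.2304] F [-0.2 -0.8  0.4] gap 0.0852
travel [-0.0146 -0.2352  0.1107] rot [-0.0015  0.0013 -0.6626]
q [ 1.    0.26 -0.24  1.91  0.07  0.98  0.2 ]
```

{"op": "servo_tool", "data": {"commands": [{"travel":[-0.003,-0.047,0.022],"delta_rot":[0,0,-0.133]},{"travel":[-0.006,-0.094,0.044],"delta_rot":[0,0,-0.266]},{"travel":[-0.009,-0.141,0.066],"delta_rot":[0,0,-0.4]},{"travel":[-0.012,-0.188,0.088],"delta_rot":[0,0,-0.53]},{"travel":[-0.0146,-0.235,0.111],"delta_rot":[-0.001,0.001,-0.663]}]}}

```text
clock: 1.35
tcp_pos: [0.4453, -0.1819, 0.119]
eef_rot: [0.998, 0.068, 0.0, -0.0]
wrist_force: [1.0, -1.0, 0.3]
finger_gap: 0.0855
```

```bash
python3 to.py .445 -.183 .005; python3 -c "
from workcell import optics
import cv2
cv2.imwrite('pics/w1.png',optics.camera('wrist')['frame'])"
```

```text
t 1.35 tcp [ 0.4453 -0.1819  0.119 ] F [ 1.  -1.   0.3] gap 0.0855
travel [-0.0005  0.0011  0.114 ] rot [-0.0004 -0.0001  0.0042]
q [ 0.69  0.39 -0.44  2.08  0.25  0.72  0.23]
```

View pics/w1.png

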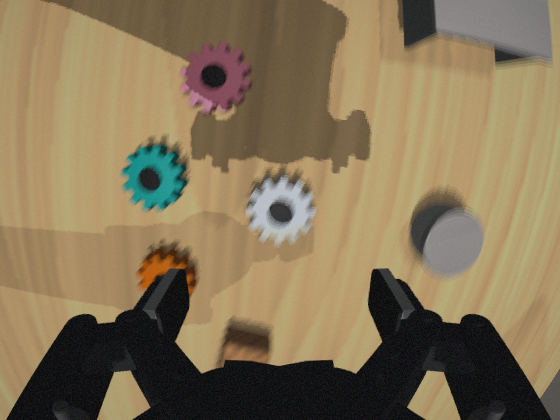

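The white toothed wheel, at (281,212), lies centred between the fingers (x ≈ 187 and 372), and nothing is in the fingers' way. Descending.

{"op": "servo_tool", "data": {"commands": [{"travel":[0,0.001,0.035],"delta_rot":[0,0,0.004]},{"travel":[0,0.001,0.07],"delta_rot":[0,0,0.004]},{"travel":[0,0.001,0.095],"delta_rot":[0,0,0.004]},{"travel":[0,0.001,0.113],"delta_rot":[0,0,0.004]},{"travel":[0,0.001,0.113],"delta_rot":[0,0,0.004]}]}}

```text
clock: 2.02
tcp_pos: [0.4459, -0.1747, 0.0029]
eef_rot: [0.997, 0.072, -0.001, -0.004]
wrist_force: [0.4, 0.1, 0.1]
finger_gap: 0.085
```

{"op": "servo_tool", "data": {"commands": [{"travel":[0,0,0]},{"travel":[0,0,0]},{"travel":[0,0,0]},{"travel":[0,0,0]},{"travel":[0,0,0]}], "fingers": 0, "squeeze": 35}}

```text
invalid input at $.commands[0]: expected keys travel, delta_rot
```

```bash
python3 to.py .445 -.183 .005; python3 -c "
from workcell import optics
import cv2
cv2.imwrite('pics/w2.png',optics.camera('wrist')['frame'])"
```

```text
t 2.02 tcp [ 0.4459 -0.1747  0.0029] F [0.4 0.1 0.1] gap 0.085
travel [-0.0021  0.0081 -0.0022] rot [-0.0073  0.0024  0.0125]
q [ 0.58  0.6  -0.33  2.12  0.39  0.48  0.1 ]
```

View pics/w2.png

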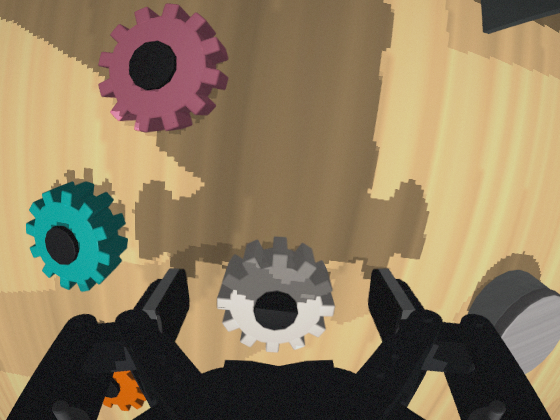

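The view shows the wheel at (275,310) between the fingers, nearer the palm side. The arm ended 8 mm off in y, so I'm correcting that and raising it slightly before closing.

{"op": "servo_tool", "data": {"commands": [{"travel":[-0.002,0.008,-0.002],"delta_rot":[-0.007,0.002,0.012]},{"travel":[-0.002,0.008,-0.002],"delta_rot":[-0.007,0.002,0.012]},{"travel":[-0.002,0.008,-0.002],"delta_rot":[-0.007,0.002,0.012]}]}}

```text
clock: 2.45
tcp_pos: [0.4461, -0.1835, 0.0063]
eef_rot: [0.998, 0.065, 0.001, 0.001]
wrist_force: [0.4, 0.2, -0.8]
finger_gap: 0.0853
```

```bash
python3 to.py .445 -.183 .005
```

```text
t 2.45 tcp [ 0.4461 -0.1835  0.0063] F [ 0.4  0.2 -0.8] gap 0.0853
travel [-0.001  -0.0007  0.0013] rot [ 0.0012 -0.0022 -0.    ]
q [ 0.59  0.59 -0.32  2.12  0.39  0.48  0.1 ]
```

{"op": "servo_tool", "data": {"commands": [{"travel":[-0.001,-0.001,0.001],"delta_rot":[0.001,-0.002,0]},{"travel":[-0.001,-0.001,0.001],"delta_rot":[0.001,-0.002,0]},{"travel":[-0.001,-0.001,0.001],"delta_rot":[0.001,-0.002,0]},{"travel":[-0.001,-0.001,0.001],"delta_rot":[0.001,-0.002,0]},{"travel":[-0.001,-0.001,0.001],"delta_rot":[0.001,-0.002,0]}], "fingers": 0, "squeeze": 35}}

```text
clock: 3.08
tcp_pos: [0.4449, -0.1825, 0.0057]
eef_rot: [0.998, 0.066, 0.0, 0.0]
wrist_force: [-1.8, 0.7, 5.1]
finger_gap: 0.0523
```

```bash
python3 to.py .445 -.183 .005
```

```text
t 3.08 tcp [ 0.4449 -0.1825  0.0057] F [-1.8  0.7  5.1] gap 0.0523
travel [-0.      0.0005  0.0007] rot [ 0.0003 -0.      0.0003]
q [ 0.59  0.59 -0.32  2.12  0.39  0.48  0.1 ]
```

{"op": "servo_tool", "data": {"commands": [{"travel":[0,0,0],"delta_rot":[0,0,0]},{"travel":[0,0,-0.02],"delta_rot":[0,0,0]},{"travel":[0,0,-0.05],"delta_rot":[0,0,0]},{"travel":[0,0,-0.1],"delta_rot":[0,0,0]},{"travel":[0,0,-0.15],"delta_rot":[0,0,0]}]}}

```text
clock: 3.7
tcp_pos: [0.4444, -0.1821, 0.1566]
eef_rot: [0.998, 0.066, -0.001, -0.0]
wrist_force: [0.3, -0.8, -0.5]
finger_gap: 0.0525
```

```bash
python3 to.py .5714 .018 .15; python3 -c "
from workcell import optics
import cv2
cv2.imwrite('pics/w3.png',optics.camera('wrist')['frame'])"
```

```text
t 3.7 tcp [ 0.4444 -0.1821  0.1566] F [ 0.3 -0.8 -0.5] gap 0.0525
travel [ 0.1521 -0.1818  0.0066] rot [-0.0006  0.001   0.0006]
q [ 0.72  0.33 -0.47  2.05  0.21  0.81  0.26]
```

View pics/w3.png

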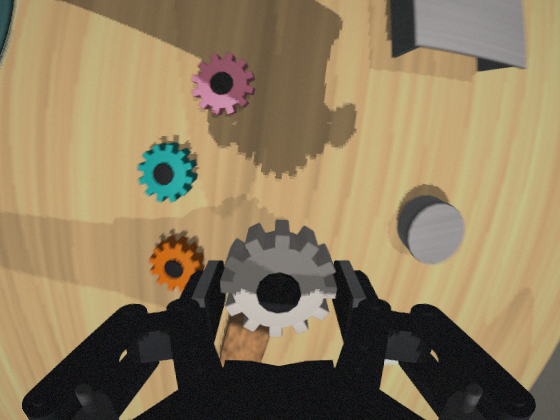

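The wheel is held level between both pads, with its hub at (279,292). Its underside sits 5.7 mm below the TCP. Now over the ledge point (0.570, 0.028).

{"op": "servo_tool", "data": {"commands": [{"travel":[0.03,-0.037,0],"delta_rot":[0,0,0]},{"travel":[0.061,-0.075,0],"delta_rot":[0,0,0]},{"travel":[0.092,-0.113,0],"delta_rot":[0,0,0]},{"travel":[0.122,-0.15,0],"delta_rot":[0,0,0]},{"travel":[0.152,-0.19,0.006],"delta_rot":[0,0,0]}]}}

```text
clock: 4.38
tcp_pos: [0.5747, 0.0262, 0.1565]
eef_rot: [0.998, 0.066, 0.004, 0.003]
wrist_force: [0.7, -1.5, -1.4]
finger_gap: 0.0528
```

```bash
python3 to.py .5705 .028 .15
```

```text
t 4.38 tcp [0.5747 0.0262 0.1565] F [ 0.7 -1.5 -1.4] gap 0.0528
travel [-0.004  -0.0023  0.0064] rot [ 0.0056 -0.008   0.0004]
q [ 0.28  0.49 -0.5   1.83  0.3   0.89 -0.23]
```

{"op": "servo_tool", "data": {"commands": [{"travel":[-0.004,-0.002,0.02],"delta_rot":[0.005,-0.008,0]},{"travel":[-0.004,-0.002,0.045],"delta_rot":[0.005,-0.008,0]},{"travel":[-0.004,-0.002,0.06],"delta_rot":[0.005,-0.008,0]},{"travel":[-0.004,-0.002,0.07],"delta_rot":[0.005,-0.008,0]},{"travel":[-0.004,-0.002,0.07],"delta_rot":[0.005,-0.008,0]}]}}

```text
clock: 5.0
tcp_pos: [0.5708, 0.027, 0.0859]
eef_rot: [0.998, 0.065, -0.001, 0.0]
wrist_force: [0.5, -0.2, -1.0]
finger_gap: 0.0521
```

```bash
python3 to.py .5705 .028 .0765;python3 -c "
from workcell import optics
import cv2
c=optics.camera('scene')
cv2.imwrite('pics/s3.png',cv2.resize(c['frame'][120:330,300:540],None,fx=2.5,fy=2.5))"
```

```text
t 5.0 tcp [0.5708 0.027  0.0859] F [ 0.5 -0.2 -1. ] gap 0.0521
travel [-0.0001 -0.0011  0.0094] rot [ 0.0006  0.001  -0.0002]
q [ 0.25  0.58 -0.46  1.88  0.36  0.77 -0.28]
```

View pics/s3.png

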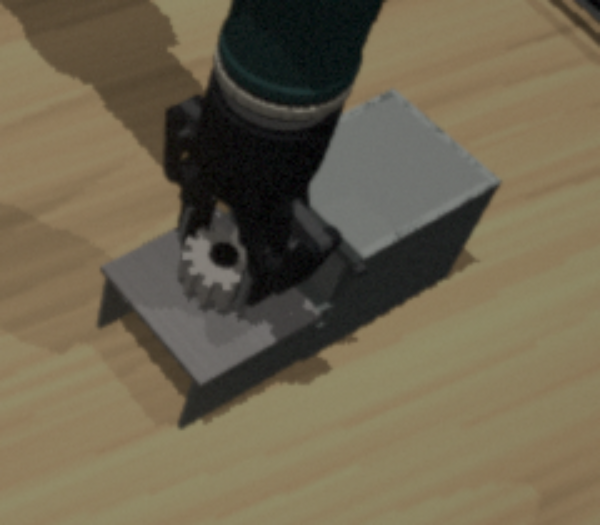

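The wheel hovers about 10 mm above the ledge middle, at (213,265), clear of the box. Lowering it.

{"op": "servo_tool", "data": {"commands": [{"travel":[0,-0.001,0.004],"delta_rot":[0,0,0]},{"travel":[0,-0.001,0.008],"delta_rot":[0,0,0]},{"travel":[0,-0.001,0.01],"delta_rot":[0,0,0]},{"travel":[0,-0.001,0.01],"delta_rot":[0,0,0]}]}}

```text
clock: 5.55
tcp_pos: [0.571, 0.0282, 0.0765]
eef_rot: [0.998, 0.065, -0.0, 0.0]
wrist_force: [0.0, 0.2, -0.4]
finger_gap: 0.0525
```

{"op": "servo_tool", "data": {"commands": [{"travel":[0,0,0.001],"delta_rot":[0,0,0]},{"travel":[0,0,0.001],"delta_rot":[0,0,0]}]}}

```text
clock: 5.8
tcp_pos: [0.5712, 0.0282, 0.0757]
eef_rot: [0.998, 0.065, 0.0, 0.0]
wrist_force: [-0.0, 0.1, 1.4]
finger_gap: 0.0522
```

{"op": "servo_tool", "data": {"commands": [{"travel":[0,0,0],"delta_rot":[0,0,0]},{"travel":[0,0,0],"delta_rot":[0,0,0]},{"travel":[0,0,0],"delta_rot":[0,0,0]},{"travel":[0,0,0],"delta_rot":[0,0,0]}], "fingers": 90}}

```text
clock: 6.3
tcp_pos: [0.5712, 0.0282, 0.0757]
eef_rot: [0.998, 0.065, 0.0, 0.0]
wrist_force: [-0.7, -0.1, 0.5]
finger_gap: 0.0767
```

{"op": "servo_tool", "data": {"commands": [{"travel":[0,0,-0.02],"delta_rot":[0,0,0]},{"travel":[0,0,-0.05],"delta_rot":[0,0,0]},{"travel":[0,0,-0.08],"delta_rot":[0,0,0]},{"travel":[0,0.045,-0.08],"delta_rot":[0,0,0]},{"travel":[0,0.085,-0.08],"delta_rot":[0,0,0]}]}}

```text
clock: 6.92
tcp_pos: [0.5832, -0.057, 0.1581]
eef_rot: [0.998, 0.066, 0.002, 0.001]
wrist_force: [-0.2, 0.3, 0.7]
finger_gap: 0.077
```

```bash
python3 to.py .575 -.03 .15;python3 -c "
from workcell import optics
import cv2,pickle
c=optics.camera('scene');t=optics.camera('top');pickle.dump((c,t),open('c4.pkl','wb'))
cv2.imwrite('pics/s4.png',cv2.resize(c['frame'][120:330,300:540],None,fx=2.5,fy=2.5))
cv2.imwrite('pics/t4.png',t['frame'])"
```

```text
t 6.92 tcp [ 0.5832 -0.057   0.1581] F [-0.2  0.3  0.7] gap 0.077
travel [-0.0046 -0.0278  0.008 ] rot [ 0.0018 -0.0032  0.001 ]
q [ 0.41  0.5  -0.49  1.8   0.29  0.91 -0.07]
```

View pics/s4.png

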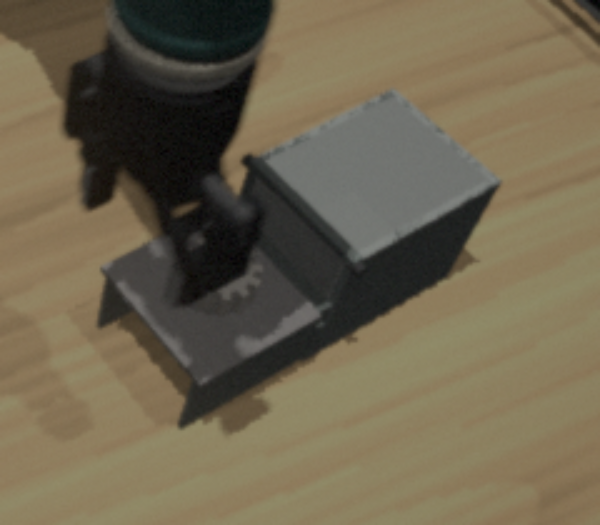

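View pics/t4.png

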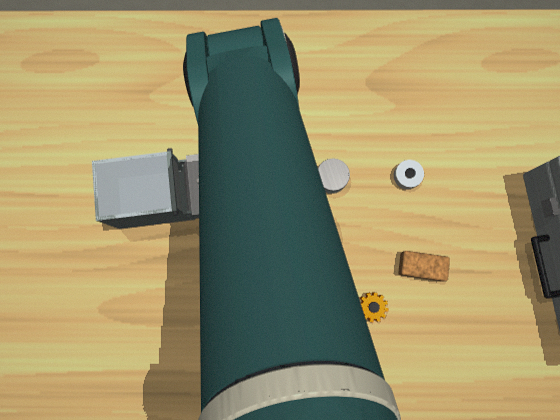

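The wheel lies on the ledge, partly hidden behind a finger (scene crop (240,285)). The arm blocks the top view, so I'll look with the wrist camera.

Run:
```python
from h import *
from workcell import optics
import cv2
c=optics.camera('wrist');cv2.imwrite('pics/w5.png',c['frame'])
F=f(c);im=c['frame'];hsv=cv2.cvtColor(im,cv2.COLOR_BGR2HSV);Z=c["z_map"]
def ray(u,v):
    dx,dy=u-c["cx"],v-c["cy"];r=np.hypot(dx,dy)+1e-9;t=r/F
    return np.array([np.sin(t)*dx/r,np.sin(t)*dy/r,np.cos(t)])
def pl(u,v,z):
    d=R.from_quat(c["attitude"]).apply(ray(u,v));p=c["position"];return p+d*(z-p[2])/d[2]
v,u=np.mgrid[:420,:560]
D=np.array([ray(a,b) for a,b in zip(u.ravel(),v.ravel())])
P=D/D[:,2:]*Z.ravel()[:,None];W=R.from_quat(c["attitude"]).apply(P)+c["position"];W=W.reshape(420,560,3)
np.save("W5.npy",W)
ok=(Z>0)&(W[...,2]>.086)&(W[...,2]<.104)&(abs(W[...,0]-.571)<.05)&(W[...,1]>-.01)&(W[...,1]<.066)
print(ok.sum(),W[ok].min(0),W[ok].max(0),np.median(W[ok],0))
k=(hsv[...,2]<45)&ok
print("hub",k.sum(),u[k].mean(),v[k].mean(),pl(u[k].mean(),v[k].mean(),.096))
```

```text
4525 [0.54488894 0.00166948 0.08697329] [0.59860007 0.05525216 0.09927747] [0.571666   0.02825097 0.09284841]
hub 702 277.0569800569801 89.52421652421653 [0.57152364 0.02894259 0.096     ]
```

View pics/w5.png

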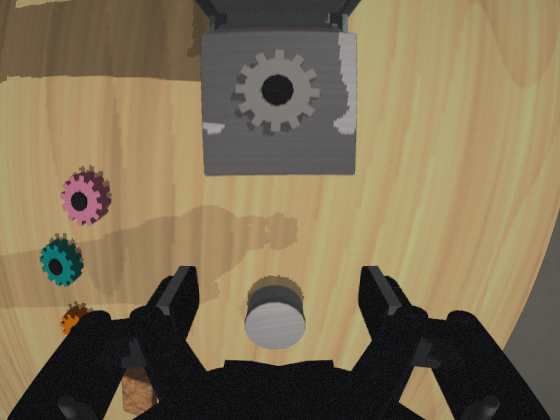

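The wheel is at (0.5716, 0.0287) on the ledge, within 1 mm of the box's centre line, and its extent of 54 mm agrees. Next I'll part the fingers by about 24 mm as a cradle and come down behind it.

{"op": "servo_tool", "data": {"commands": [{"travel":[-0.002,-0.014,0.008],"delta_rot":[0.002,-0.003,0.001]},{"travel":[-0.0015,-0.037,0.008],"delta_rot":[0.002,-0.003,0.001]},{"travel":[-0.0015,-0.037,0.008],"delta_rot":[0.002,-0.003,0.001]},{"travel":[-0.0015,-0.037,0.008],"delta_rot":[0.002,-0.003,0.001]}], "fingers": 28}}

```text
clock: 7.58
tcp_pos: [0.5765, -0.022, 0.149]
eef_rot: [0.998, 0.063, -0.001, 0.0]
wrist_force: [0.5, -0.4, -1.1]
finger_gap: 0.024
```

```bash
python3 to.py .5771 -.0165 .076;python3 -c "
from workcell import optics
import cv2
cv2.imwrite('pics/w6.png',optics.camera('wrist')['frame'])"
```

```text
t 7.58 tcp [ 0.5765 -0.022   0.149 ] F [ 0.5 -0.4 -1.1] gap 0.024
travel [ 0.0014 -0.0054  0.073 ] rot [ 0.0004  0.0015 -0.0043]
q [ 0.36  0.5  -0.49  1.83  0.3   0.89 -0.14]
```

View pics/w6.png

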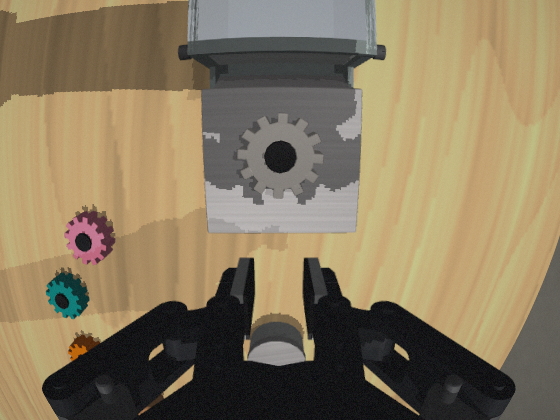

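The fingers are centred on the wheel, at (280,157), with the ledge's near edge at row 232. Descending behind it.

{"op": "servo_tool", "data": {"commands": [{"travel":[0.0014,0.001,0.02],"delta_rot":[0,0.001,-0.004]},{"travel":[0.0014,0.001,0.04],"delta_rot":[0,0.001,-0.004]},{"travel":[0.0014,0,0.055],"delta_rot":[0,0.001,-0.004]},{"travel":[0.0014,-0.001,0.068],"delta_rot":[0,0.001,-0.004]},{"travel":[0.0014,-0.003,0.071],"delta_rot":[0,0.001,-0.004]}]}}

```text
clock: 8.25
tcp_pos: [0.5769, -0.0194, 0.0766]
eef_rot: [0.998, 0.065, -0.001, 0.0]
wrist_force: [-0.6, 0.3, 0.4]
finger_gap: 0.0238
```

```bash
python3 to.py .5656 .0676 .077
```

```text
t 8.25 tcp [ 0.5769 -0.0194  0.0766] F [-0.6  0.3  0.4] gap 0.0238
travel [ 0.0001 -0.0877 -0.0004] rot [ 0.      0.0024 -0.0015]
q [ 0.32  0.6  -0.44  1.87  0.36  0.76 -0.2 ]
```

{"op": "servo_tool", "data": {"commands": [{"travel":[0,-0.008,0],"delta_rot":[0,0.002,-0.001]},{"travel":[0,-0.016,0],"delta_rot":[0,0.002,-0.001]},{"travel":[0,-0.024,0],"delta_rot":[0,0.002,-0.001]},{"travel":[0,-0.032,0],"delta_rot":[0,0.002,-0.001]},{"travel":[0,-0.04,0],"delta_rot":[0,0.002,-0.001]}]}}

```text
clock: 8.88
tcp_pos: [0.5719, 0.0206, 0.077]
eef_rot: [0.998, 0.065, 0.0, 0.0]
wrist_force: [-1.2, -1.3, 0.7]
finger_gap: 0.0238
```

```bash
python3 to.py .5656 .0676 .077;python3 -c "
from workcell import optics
import cv2
cv2.imwrite('pics/w7.png',optics.camera('wrist')['frame'])"
```

```text
t 8.88 tcp [0.5719 0.0206 0.077 ] F [-1.2 -1.3  0.7] gap 0.0238
travel [-0.0001 -0.0474 -0.    ] rot [ 0.0004 -0.0002 -0.0005]
q [ 0.25  0.59 -0.45  1.88  0.36  0.75 -0.27]
```

View pics/w7.png

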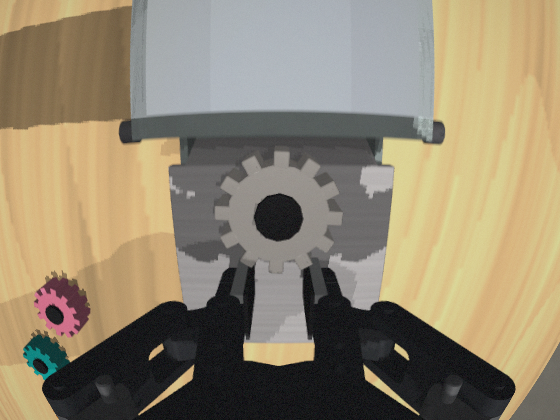

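The wheel, at (279,216), sits symmetric against both fingertips and has reached the mouth. Continuing the push.

{"op": "servo_tool", "data": {"commands": [{"travel":[0,-0.006,0],"delta_rot":[0,0,0]},{"travel":[0,-0.012,0],"delta_rot":[0,0,0]},{"travel":[0,-0.018,0],"delta_rot":[0,0,0]},{"travel":[0,-0.024,0],"delta_rot":[0,0,0]},{"travel":[0,-0.03,0],"delta_rot":[0,0,0]}]}}

```text
clock: 9.55
tcp_pos: [0.5679, 0.0522, 0.0772]
eef_rot: [0.998, 0.066, 0.0, -0.0]
wrist_force: [0.7, -1.4, 1.7]
finger_gap: 0.0241
```

```bash
python3 to.py .5656 .0676 .077;python3 -c "
from workcell import optics
import cv2
cv2.imwrite('pics/w8.png',optics.camera('wrist')['frame'])"
```

```text
t 9.55 tcp [0.5679 0.0522 0.0772] F [ 0.7 -1.4  1.7] gap 0.0241
travel [-0.0002 -0.0156  0.0002] rot [-0.0007 -0.0007  0.0006]
q [ 0.2   0.59 -0.45  1.89  0.36  0.75 -0.33]
```

View pics/w8.png

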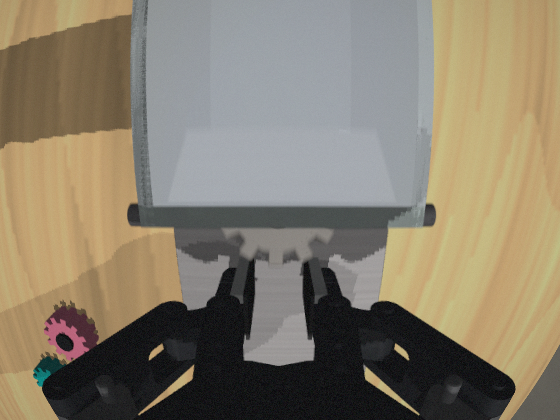

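The wheel is more than half under the lintel (row 215), and the open flap shows through the clear top. The fingers are still in front of it.

{"op": "servo_tool", "data": {"commands": [{"travel":[0,-0.004,0],"delta_rot":[0,0,0]},{"travel":[0,-0.008,0],"delta_rot":[0,0,0]},{"travel":[0,-0.012,0],"delta_rot":[0,0,0]},{"travel":[0,-0.015,0],"delta_rot":[0,0,0]},{"travel":[0,-0.015,0],"delta_rot":[0,0,0]}]}}

```text
clock: 10.22
tcp_pos: [0.5656, 0.069, 0.0772]
eef_rot: [0.998, 0.067, 0.0, -0.001]
wrist_force: [0.3, -0.6, -0.1]
finger_gap: 0.0239
```

```bash
python3 to.py .5656 .0676 .077;python3 -c "
from workcell import optics
import cv2
cv2.imwrite('pics/w9.png',optics.camera('wrist')['frame'])"
```

```text
t 10.22 tcp [0.5656 0.069  0.0772] F [ 0.3 -0.6 -0.1] gap 0.0239
travel [-0.0001  0.0013  0.0002] rot [-0.0021 -0.0008  0.0025]
q [ 0.17  0.59 -0.45  1.89  0.36  0.74 -0.35]
```

View pics/w9.png

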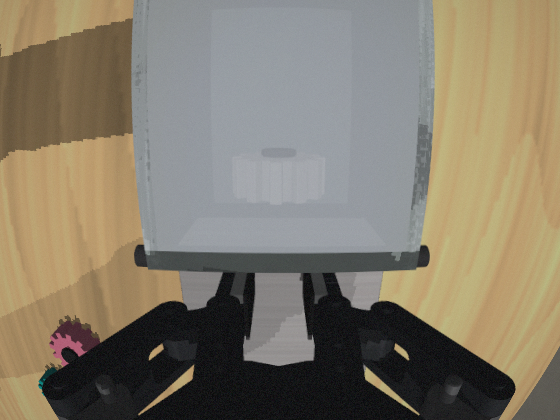

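The wheel has gone in. It is tilted inside the box at (279,178), leaning on the lip, with the ledge empty. Backing off and rechecking.

{"op": "servo_tool", "data": {"commands": [{"travel":[0,0.02,0],"delta_rot":[0,0,0]},{"travel":[0,0.045,0],"delta_rot":[0,0,0]},{"travel":[0,0.07,-0.02],"delta_rot":[0,0,0]},{"travel":[0,0.09,-0.06],"delta_rot":[0,0,0]},{"travel":[0,0.1,-0.1],"delta_rot":[0,0,0]}]}}

```text
clock: 10.9
tcp_pos: [0.5786, -0.0345, 0.1777]
eef_rot: [0.998, 0.065, -0.0, -0.001]
wrist_force: [1.3, -0.0, -0.3]
finger_gap: 0.0238
```

{"op": "servo_tool", "data": {"commands": [{"travel":[0,0.03,-0.03],"delta_rot":[0,0,0]},{"travel":[0,0.06,-0.05],"delta_rot":[0,0,0]},{"travel":[0,0.09,-0.05],"delta_rot":[0,0,0]},{"travel":[0,0.12,-0.05],"delta_rot":[0,0,0]},{"travel":[0,0.12,-0.05],"delta_rot":[0,0,0]}]}}

```text
clock: 11.52
tcp_pos: [0.5932, -0.1588, 0.2271]
eef_rot: [0.998, 0.061, -0.001, 0.0]
wrist_force: [-1.4, 0.9, -0.5]
finger_gap: 0.0238
```

Run:
```python
from workcell import optics,robot
import cv2,pickle,numpy as np
d={n:optics.camera(n) for n in("scene","top","wrist")};pickle.dump(d,open("c10.pkl","wb"))
a=d["scene"]["frame"]; b=cv2.resize(a[130:320,320:520],None,fx=2.1,fy=2.21)[:420]
cv2.imwrite("pics/f_s.png",cv2.resize(np.hstack([a,cv2.resize(b,(400,420))]),(800,350)))
cv2.imwrite("pics/f_w.png",d["wrist"]["frame"]);cv2.imwrite("pics/f_t.png",d["top"]["frame"])
s=robot.state();print(s["clock"],s["tcp_pos"],s["wrist_force"])
```

```text
11.675 [ 0.59368132 -0.15318038  0.22743702] [ 0.8017762   0.78677277 -0.15369896]
```

View pics/f_s.png

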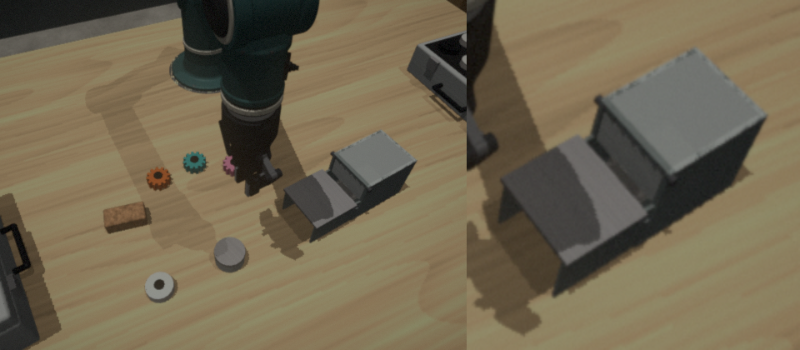

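View pics/f_w.png

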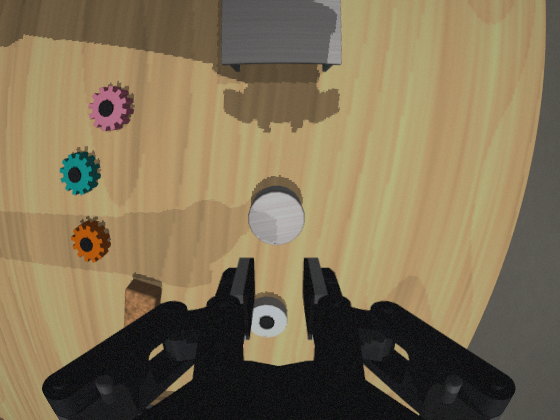

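View pics/f_t.png

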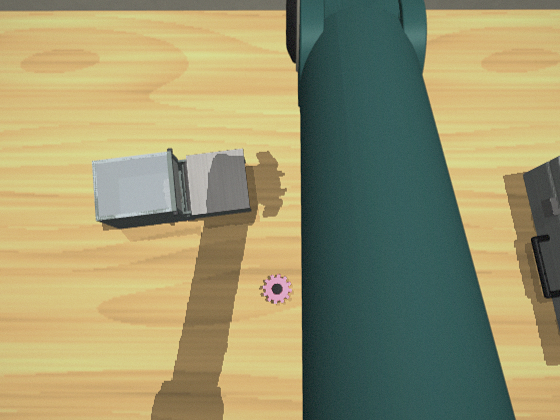

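The ledge is empty, the flap looks shut, and the tin, cork and smooth wheel are in place. I'll compare the flap region and the bystanders numerically with the start.

Run:
```python
import pickle,cv2
from h import *
a=pickle.load(open("c0.pkl","rb"));b=pickle.load(open("c10.pkl","rb"))
A=a["scene"];B=b["scene"]
WA,WB=cloud(A),cloud(B)
def box(W):
    yaw=np.radians(97.5);d=W[...,:2]-[.5625,.0865]
    return d@[np.cos(yaw),np.sin(yaw)],d@[-np.sin(yaw),np.cos(yaw)],W[...,2]
for W in(WA,WB):
    x,y,z=box(W);m=(x>-.03)&(x<.06)&(abs(y)<.035)&(z>.072)&(z<.1)
    print("flap face",m.sum(),np.percentile(x[m],[5,50,95]).round(4))
# bystanders: depth/colour diff outside arm
for n,(u,v) in {"tin":(276,305),"smooth":(191,344),"cork":(150,260)}.items():
    r=slice(v-30,v+30),slice(u-35,u+35)
    dz=np.abs(A["z_map"][r]-B["z_map"][r]);print(n,"depth diff >8mm px",(dz>.008).sum(),"median",np.median(dz))
def cr(c,s): return cv2.resize(c["frame"][155:250,385:500],None,fx=3.4,fy=3.4,interpolation=3)
cv2.imwrite("pics/cmp.png",np.hstack([cr(A,0),cr(B,0)]))
```

```text
flap face 411 [-0.0201  0.0034  0.0049]
flap face 407 [-0.0169  0.0034  0.0048]
tin depth diff >8mm px 32 median 0.0012542605
smooth depth diff >8mm px 32 median 0.001216799
cork depth diff >8mm px 38 median 0.0014311969
```

View pics/cmp.png

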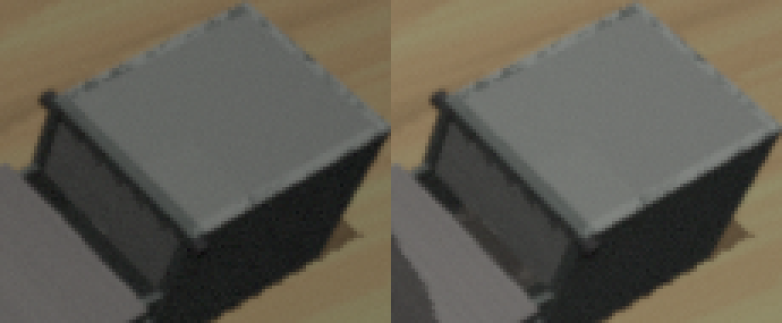

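The flap face is at the same place as at the start (median x 3.4 mm both times), and the bystanders are unmoved. One more look from above, through the clear top, to see where the wheel came to rest.

{"op": "servo_tool", "data": {"commands": [{"travel":[0,-0.04,0],"delta_rot":[0,0,0]},{"travel":[0,-0.08,0],"delta_rot":[0,0,0]},{"travel":[0,-0.12,0],"delta_rot":[0,0,0]},{"travel":[0,-0.16,0],"delta_rot":[0,0,0]},{"travel":[0,-0.16,0],"delta_rot":[0,0,0]}]}}

```text
clock: 12.3
tcp_pos: [0.5721, 0.011, 0.2283]
eef_rot: [0.998, 0.069, -0.0, -0.002]
wrist_force: [-1.3, -0.4, -0.1]
finger_gap: 0.0242
```

Run:
```python
from workcell import optics,robot
import cv2,numpy as np
c=optics.camera("wrist")["frame"]
g=cv2.createCLAHE(4,(6,6)).apply(cv2.cvtColor(c,cv2.COLOR_BGR2GRAY))
cv2.imwrite("pics/f_w2.png",cv2.resize(np.hstack([c,cv2.cvtColor(g,cv2.COLOR_GRAY2BGR)])[:280],(800,200)))
cv2.imwrite("pics/f_w3.png",cv2.resize(g[:260,120:440],None,fx=2.2,fy=2.2))
s=robot.state();print(s["clock"],s["tcp_pos"],s["wrist_force"])
```

```text
12.35 [0.57259586 0.00817414 0.22804899] [ 0.20656773 -1.17254573 -0.24369417]
```

View pics/f_w3.png

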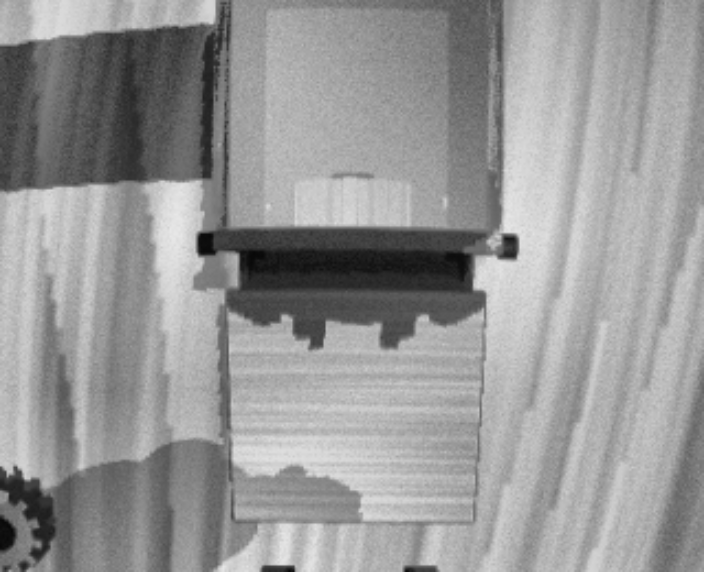

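Through the clear top I can see the wheel's toothed rim at (353,203), leaning on edge against the inside of the lip. Its apparent size puts its top at about z 0.04, below the flap, and it has been still since the push. The flap is shut and the arm touches nothing.

```bash
python3 -c "
from workcell import hand_in
print(hand_in())"
```

```text
the job is handed in; nothing more can be done
None
```

The toothed wheel is inside the scrap box with the flap shut behind it. I handed the job in at about 12.4 s of the 43 s allowed. I gripped the white toothed wheel, set it on the middle of the ledge and pushed it through the flap from behind. I stopped short of the lintel and backed the arm away.

**Last checks:**
- **Ledge and flap:** the ledge is empty. The flap face is at the same depth as at the start (median 3.4 mm behind the mouth plane in both pictures).
- **Wheel:** seen through the clear top, it stands on edge, leaning inside the front of the box rather than lying flat. By a rough size estimate its top is at about 0.04 m, below the flap.
- **Bystanders:** the tin, smooth wheel and cork block are where they were, with a median depth change of about 1 mm. That is within the noise.
- **Forces:** the wrist force readings never passed about 6 N.

One thing went off plan. On the descent to the wheel the arm ended 8 mm off in y, and I corrected that before closing the fingers.

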